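Fit the brass bushing and clip post to a sketch stand

TASK

Get the sketch stand ready: take the pencil tin off the wooden stand, keeping it level, and lock it squarely onto the matching tin so that it sits fully down over the lid lugs. Then press the brass bushing into the stand's bore until its shoulder is flush on the wood all round, and finally stand the clip post fully down in the bushing. Leave the matching tin, the mug, the ink jar and the eraser where they are and standing.

Things in the scene. Friction and masses are not known exactly. Their poses are not given: they have to be found in the camera images.
- stand: Pale wooden foot of a sketch stand, fixed to the table: a flat block 150 (its x) x 130 (its y) x 40 mm high, origin at the centre of its underside. A round bore opens in the middle of its top; at the start the pencil tin stands over it.
- bore (a point): Centre of the bore's mouth, level with the stand's top, z up. Bore 25.6 mm across, 30 mm deep. A tight cork plug inside, from 8 mm below the mouth, makes the press fit: a bushing set in stops with its shoulder 14 mm above the wood; about 10 N of steady downward push drives the plug down; it stays where the push ends, without spring-back, until the shoulder meets the wood, a hard stop.
- tin_mid (a point): Centre (half-way up) of the pencil tin that stands on the sketch stand: gold-olive metal box with a fixed lid, 90 (its x) x 54 (its y) x 46 mm high without lugs, z up, about 0.2 to 0.35 kg. Two pockets in its underside, 24 x 24 mm and 7 mm deep, 26 mm either side of the centre along x, fit over another tin's lugs, either way round. Grip it across its 54 mm width.
- twin_lid (a point): Centre of the lid top (46 mm above the table) of the matching tin, loose, 0.6 kg, same size and axes. Each tin's lid has two dark round lugs 26 mm either side of the centre along x, 20 mm across at the root, 16 mm at the top, 6 mm high. Once locked, the upper tin's underside lies on this lid, its centre 23 mm above this point.
- bushing_grip (a point): Point on the loose brass bushing's axis where it is well gripped: 20 mm above its shoulder, 42 mm above its foot, z up. Body 24 mm diameter, 22 mm long, foot tapered to 18 mm; above it the head, 32 mm diameter, 30 mm high, its underside the shoulder, with a blind hole 17 mm across, 27 mm deep in its top. 0.15 to 0.25 kg. It stands foot down on a 64 mm cork coaster, 4 mm thick.
- bushing_shoulder (a point): Centre of the bushing's shoulder plane, 22 mm above its foot; flush when it is level with the bore's mouth.
- post_grip (a point): Centre of the black head of the loose clip post (90 g): head 30 (its x) x 16 (its y) x 44 mm high, z up, wire loops 20 mm above it. Grip across the 16 mm. Below it a wooden collar 22 mm in diameter, 6 mm thick, then a leg 13 mm in diameter, 26 mm long, foot tapered to 8 mm and 54 mm below this point. It stands in the dark parking block at the start.
- post_collar (a point): Centre of the underside of the clip post's collar, 28 mm below the head's centre, 26 mm above the foot; when the post is fully down in the bushing it lies on the top of the bushing's head.
- block: Dark wooden parking block, fixed: 64 x 64 x 34 mm high, origin at the centre of its underside, with a hole 17 mm across and 30 mm deep in its middle in which the post stands.
- mug_mid (a point): Centre of a blue mug, 72 mm across and 90 mm high, with four pencils up to 155 mm high; bystander.
- ink_mid (a point): Centre of an amber ink jar, 54 mm across and 65 mm high; bystander.
- eraser_mid (a point): Centre of a white and dark eraser, 26 x 60 x 18 mm; bystander.
Mind the look-alikes: they are no part of the job. Of the things shaped like the part that bears bushing_grip, the brass one is meant.

How it is judged:
On the way, in this order (a step that is already met when the one before it is completed fails the run):
1. the pencil tin is locked down on the matching tin and let go (horizontal distance between tin_mid and twin_lid below 0.005 m and z of tin_mid in the frame of twin_lid between 0.02 and 0.0255 m and angle between the x axis of tin_mid and the x axis of twin_lid, either way round below 0.14 rad and angle between tin_mid's own z axis and vertical below 0.06 rad and contact force between the fingers and tin below 0.05 N), for 0.2 s.
2. the bushing is pressed home: its shoulder flush on the stand (horizontal distance between bushing_shoulder and bore below 0.003 m and z of bushing_shoulder in the frame of bore below 0.0018 m and angle between bushing_shoulder's own z axis and vertical below 0.06 rad), for 0.2 s.
3. the clip post stands fully down in the bushing (all of step 2 and horizontal distance between post_collar and bushing_grip below 0.005 m and z of post_collar in the frame of bushing_grip between 0.007 and 0.0125 m and angle between post_grip's own z axis and vertical below 0.15 rad), for 0.2 s.
At the end, for the whole second after the job is handed in: Tin: centred on the matching tin within 5 mm, 0.14 rad (either way round), underside within 2.5 mm of its lid. Bushing: within 3 mm of the bore axis, upright, shoulder at most 1.8 mm above the wood. Post: upright in the bushing, collar at most 2.5 mm above its top. All released and at rest (all of step 1 and all of step 3 and linear speed of each of tin, bushing, post below 0.02 m/s and contact force between the fingers and bushing below 0.05 N and contact force between the fingers and post below 0.05 N); the robot touches nothing.
It fails at once if the pencil tin is tipped more than 0.5 rad (angle between tin_mid's own z axis and vertical above 0.5 rad).
It fails at once if the matching tin is pushed more than 30 mm (distance of twin_lid from where it was at the start of the episode above 0.03 m).
It fails at once if the mug is pushed more than 30 mm or tipped over (distance of mug_mid from where it was at the start of the episode above 0.03 m or angle between mug_mid's own z axis and vertical above 0.5 rad).
It fails at once if the ink is pushed more than 30 mm or tipped over (distance of ink_mid from where it was at the start of the episode above 0.03 m or angle between ink_mid's own z axis and vertical above 0.5 rad).
It fails at once if the eraser is pushed more than 30 mm or tipped over (distance of eraser_mid from where it was at the start of the episode above 0.03 m or angle between eraser_mid's own z axis and vertical above 0.5 rad).
It also fails if it takes over 72 s, if anything falls off the work surface, if the arm or the gripper's body presses on something with over 40 N, if the wrist force passes 120 N, or if a joint passes its speed limit or range.

ROBOT

A 6-joint arm with a two-finger parallel gripper is mounted at the origin on the work surface. World frame = base frame: x ahead of the robot, y to its left, z up, the work surface at z = 0. Lengths are in m, angles in rad, forces in N, time in s.
With the tool pointing down it reaches from about 0.25 to 0.725 m from the base axis. Payload 4 kg.
Tool frame: the origin (TCP) lies on the centre line of the jaws, within the pads' length; the fingertips stand 11 mm ahead of it and the grasp point (between the pads) lies 8 mm behind it (bot.nose_length is the distance from the TCP to the fingertips, in m); z points along the fingers, y is the direction in which the jaws open and shut (so a half turn about z gives the same grasp; the last joint's range is limited). The gripper opens to 85 mm and grips with 20 to 120 N. Pads are 22 mm wide; open, the fingers measure 114 mm over their backs; the gripper's body (76 mm by 85 mm) begins 54 mm behind the grasp point. The pads swing forward as they close: fully open they stand 13 mm farther back than shut.
Start: joints at [-1.287, 0.241, 0.005, 1.335, 0, 1.571], TCP at [0.14, -0.48, 0.242] pointing down, gripper open.
Joint ranges: [-2.72, 2.72], [-1.05, 1.87], [-1.09, 1.28], [-1.99, 2.15], [-1.42, 1.44], [-3.14, 3.14]. Speed limits (rad/s): [2.79, 2.79, 3.14, 3.14, 3.14, 3.14].

INTERFACE

Orientations are given as a unit quaternion [x, y, z, w].
In Python, from workcell import bot gives the robot as it stands.
- The arm moves only by the tool play_rows, never from a script. Its argument "plan" is one flat list of numbers, 6 for each row, row after row: the shift along the tool's x, y, z in mm, then the turn, a rotation vector about the tool's x, y, z in rad. A call has 1 to 20 rows; each row shifts and turns the commanded pose from where the row before left it, along the tool's axes as they then stand; what a row does not reach is not made up. A row lasts 1/8 s, in which the tool goes at most 62.5 mm and 10.7 degrees, less where a joint would pass 70% of its speed; a pose out of reach is approached as far as the arm can. A call with a gripper value outside its range is refused whole. "hand" is the opening in per cent of the stroke, from 0 (shut) to 100 (fully open), set as the call begins (left out, the last holds). The fingers move at their own pace and stop on an object; the grip force is fixed at half the most. Time passes only in rows, so rows that do not move let the fingers close. It gives the time, the measured TCP pose, the force and the opening at its end, in the units of the state.
- bot.get_obs(): the state, without advancing time (a new reading comes with each control period).
- bot.camera(name): name is "side" or "top"; returns a dict with "frame" (480x640x3 uint8, blue, green, red), "range_z" (480x640 float32, m along the optical axis (not along the pixel's ray), 0 where there is no reading), "K" (3x3 intrinsics, pixels), "dist" ([k1, k2, p1, p2, k3] as OpenCV has them; the pictures are not rectified), "cam_to_world" (4x4, takes a point from camera to world coordinates). Camera axes: x right, y down, z forward; pixel columns grow to the right and rows downward; lengths in m; the calibration is good to about 2 mm. A picture is of the moment at which its call begins.
- bot.job_done(): hands the job in, once; it reports no verdict.
Trained networks look in the newest picture that a camera, given by its name, has taken for a name from the list of things; names that differ only in an ending like _2 or _b are one class to them, and where a whole thing is asked for, a point or a joint stands for the part that bears it (a point fixed in the world has none). Each returns a list of dicts, best first, with "p" (0 to 1); they miss things now and then, are a little off and sometimes report something else, mostly with a low value. They report only what shows in the picture. A call takes as long as a camera call. They do not tell look-alikes from the thing itself.
- bot.outline_of(query, camera): "mask" (480x640 bool, what is visible of it) and "point" ([row, column] in pixels, amid what is visible of it).
The state is a dict: "clock": time; "joint_pos": joint angles; "joint_vel": joint speeds; "tau": joint torques, N m; "eef_pos": TCP position; "tool_rot": TCP orientation; "ft_force": force on the tool from outside, world axes, zero at the start; "ft_torque": the same for the moment, N m; "grip_width": finger opening in m.
Only numpy, scipy, OpenCV 4.12 (cv2) and the standard library are available. Lean on these libraries where they do the work, as an engineer would, in place of code of your own. Each camera call takes 0.05 s, during which the arm holds its last target.

## Working session

There is one attempt and no reset: what is moved stays moved. The work goes in short steps, Python scripts to look and compute and a tool call to move; the robot and the scene stay as the last step left them, time stands still between calls to the robot, and variables do not carry over. Pictures are saved under pics/ and viewed, and the job is handed in when it is done.

Besides the shell and the picture viewer there is one more tool, called after ">>>" as name(argument=value, ...), one argument or row to a line, values as JSON. play_rows: Moves the arm, as the interface text tells. Its arguments: {"type":"object","properties":{"plan":{"type":"array","items":{"type":"number"}},"hand":{"type":"number"}},"required":["plan"]}

```bash
mkdir -p pics; ls; python3 - <<'E'
from workcell import bot
import cv2,numpy as np
o=bot.get_obs();print({k:np.round(v,3).tolist() for k,v in o.items()}, bot.nose_length)
for n in("side","top"):
    c=bot.camera(n);cv2.imwrite(f"pics/{n}0.png",c["frame"]);np.savez(f"{n}0.npz",**c)
    print(n,c["K"].tolist(),c["dist"],np.round(c["cam_to_world"],3).tolist())
    for q in["stand","tin_mid","twin_lid","bushing_grip","post_grip","block","mug_mid","ink_mid","eraser_mid"]:
        print(q,[(round(d["p"],2),np.round(d["point"]).tolist(),int(d["mask"].sum())) for d in bot.outline_of(q,n)])
E
```

```text
pics
{'clock': 0.0, 'joint_pos': [-1.287, 0.241, 0.004, 1.335, 0.0, 1.571], 'joint_vel': [0.001, 0.001, 0.001, -0.002, 0.0, 0.001], 'tau': [0.002, -37.232, 25.241, 0.017, 0.0, -0.0], 'eef_pos': [0.14, -0.479, 0.241], 'tool_rot': [0.99, 0.141, -0.0, -0.001], 'ft_force': [0.241, 0.201, -0.288], 'ft_torque': [0.03, 0.058, 0.025], 'grip_width': 0.086} 0.011
side [[564.6637235034458, 0.0, 326.93608752246206], [0.0, 564.6637235034458, 236.76870845503615], [0.0, 0.0, 1.0]] [0.00632012 0.         0.         0.         0.        ] [[-0.906, -0.324, 0.273, 0.329], [-0.423, 0.692, -0.585, 0.653], [0.0, -0.645, -0.764, 0.94], [0.0, 0.0, 0.0, 1.0]]
stand [(0.94, [272.0, 392.0], 3321)]
tin_mid [(0.88, [248.0, 398.0], 1707)]
twin_lid [(0.8, [178.0, 435.0], 1287)]
bushing_grip [(0.67, [201.0, 386.0], 275), (0.55, [203.0, 337.0], 279), (0.5, [236.0, 333.0], 312)]
post_grip [(0.61, [415.0, 360.0], 462)]
block [(0.91, [434.0, 356.0], 1375)]
mug_mid [(0.72, [152.0, 363.0], 1405)]
ink_mid [(0.81, [361.0, 224.0], 1149)]
eraser_mid [(0.87, [205.0, 268.0], 335), (0.68, [250.0, 399.0], 1654)]
top [[459.83024162899045, 0.0, 319.57991361571186], [0.0, 459.83024162899045, 236.5806296530711], [0.0, 0.0, 1.0]] [-0.01224365  0.          0.          0.          0.        ] [[-0.005, -0.986, 0.165, 0.443], [-1.0, 0.009, 0.023, -0.028], [-0.024, -0.165, -0.986, 1.078], [0.0, 0.0, 0.0, 1.0]]
stand [(0.87, [290.0, 327.0], 2793)]
tin_mid [(0.75, [290.0, 344.0], 1107)]
twin_lid [(0.73, [285.0, 458.0], 1227), (0.62, [152.0, 358.0], 315)]
bushing_grip [(0.67, [223.0, 344.0], 202), (0.61, [254.0, 402.0], 171), (0.44, [211.0, 377.0], 191)]
post_grip [(0.61, [320.0, 182.0], 205)]
block [(0.6, [316.0, 191.0], 766), (0.39, [206.0, 187.0], 541)]
mug_mid [(0.92, [208.0, 451.0], 1259)]
ink_mid [(0.73, [205.0, 190.0], 621)]
eraser_mid [(0.61, [154.0, 358.0], 270)]
```

View pics/side0.png

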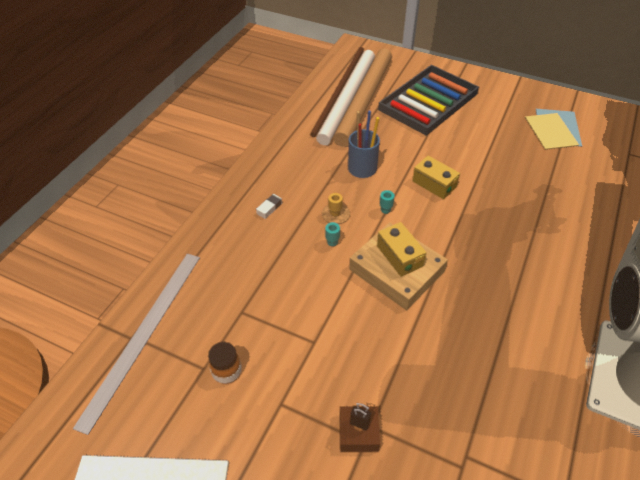

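View pics/top0.png

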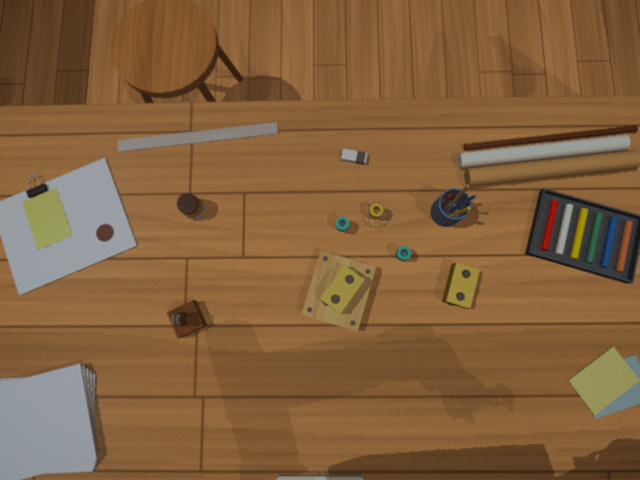

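```bash
python3 - <<'E'
import cv2
a=cv2.imread("pics/side0.png");b=cv2.imread("pics/top0.png")
cv2.imwrite("pics/side_c.png",cv2.resize(a[110:310,250:490],None,fx=3,fy=3,interpolation=cv2.INTER_CUBIC)[:600,:720])
cv2.imwrite("pics/top_c.png",cv2.resize(b[140:340,280:520],None,fx=3,fy=3,interpolation=cv2.INTER_CUBIC))
E
```

```text
(no output)
```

View pics/side_c.png

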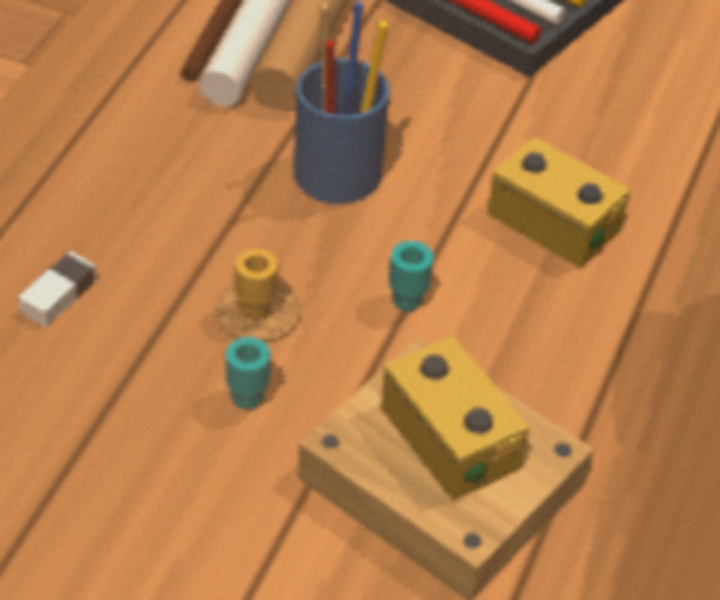

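View pics/top_c.png

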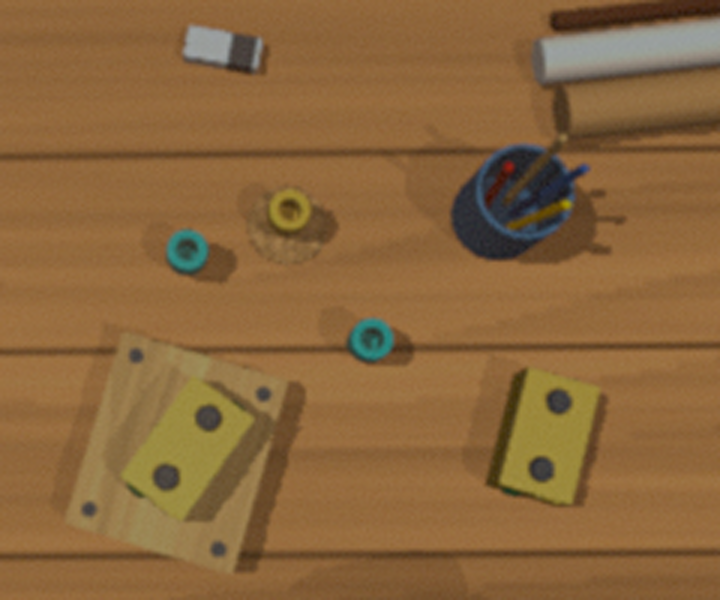

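The pencil tin on the stand is at side (398,248) and top (344,290). The matching tin is at side (435,178) and top (462,285). There are three bushing-shaped parts: the brass one on the coaster at side (335,203) and top (377,211), and teal ones at side (387,201) and (332,234). I choose the brass one, and both crops confirm it. The post is in the dark block at side (360,425) and top (187,318).

```bash
cat > h.py <<'E'
import numpy as np,cv2
def cloud(c):
    K,d,T,z=c["K"],c["dist"],c["cam_to_world"],c["range_z"]
    H,W=z.shape
    u,v=np.meshgrid(np.arange(W,dtype=float),np.arange(H,dtype=float))
    n=cv2.undistortPoints(np.stack([u.ravel(),v.ravel()],1)[:,None],K,d)[:,0].reshape(H,W,2)
    P=np.dstack([n[...,0]*z,n[...,1]*z,z])
    return P@T[:3,:3].T+T[:3,3]
def rays(c,px):
    n=cv2.undistortPoints(np.array(px,float).reshape(-1,1,2),c["K"],c["dist"])[:,0]
    D=np.c_[n,np.ones(len(n))]@c["cam_to_world"][:3,:3].T
    return c["cam_to_world"][:3,3],D
def at_z(c,px,z):
    o,D=rays(c,px); return o+D*((z-o[2])/D[:,2])[:,None]
def proj(c,P):
    T=np.linalg.inv(c["cam_to_world"]);Q=np.atleast_2d(P)@T[:3,:3].T+T[:3,3]
    return cv2.projectPoints(Q,np.zeros(3),np.zeros(3),c["K"],c["dist"])[0][:,0]
E
python3 - <<'E'
import numpy as np,cv2
from h import *
for n in("side","top"):
    c=dict(np.load(n+"0.npz"));P=cloud(c);ok=c["range_z"]>0
    X,Y,Z=P[...,0],P[...,1],P[...,2]
    w=ok&(X>.2)&(X<.7)&(Y>-.45)&(Y<.4)
    print(n,"table z med",np.median(Z[w&(abs(Z)<.012)]),"valid",w.sum())
    m=(w&(Z>.012)).astype(np.uint8)
    k,l,s,ce=cv2.connectedComponentsWithStats(m)
    for i in range(1,k):
        if s[i,4]<40: continue
        q=l==i
        print(s[i].tolist(),"zmax %.3f"%np.percentile(Z[q],97),"c",np.round([X[q].mean(),Y[q].mean()],3))
        zt=np.percentile(Z[q],95)
        for lo,hi in((.012+.020,.048),(.078,.0965),(.040,.052)) :
            t=q&(Z>lo)&(Z<hi)
            if t.sum()<60: continue
            r=cv2.minAreaRect(np.stack([X[t],Y[t]],1).astype(np.float32)*1000)
            print("   ",(lo,hi),t.sum(),np.round(r[0],1),np.round(r[1],1),round(r[2],1),"zmed %.4f"%np.median(Z[t]))
E
```

```text
side table z med -9.415294876646829e-05 valid 87355
[350, 110, 29, 65, 1201] zmax 0.145 c [ 0.672 -0.29 ]
    (0.032, 0.048) 160 [ 671.5 -299.2] [73.6 53.5] 86.9 zmed 0.0405
    (0.078, 0.0965) 264 [ 672.5 -299.6] [54.8 75.1] 0.1 zmed 0.0864
    (0.04, 0.052) 127 [ 671.3 -299.2] [72.6 53. ] 88.4 zmed 0.0457
[412, 155, 48, 41, 1114] zmax 0.052 c [ 0.503 -0.31 ]
    (0.032, 0.048) 688 [ 504.9 -319.9] [61.9 94.1] 73.2 zmed 0.0451
    (0.04, 0.052) 693 [ 504.9 -320. ] [61.8 94.1] 73.8 zmed 0.0460
[379, 190, 15, 21, 259] zmax 0.054 c [ 0.577 -0.186]
    (0.032, 0.048) 96 [ 578.5 -189.5] [29.9 34.3] 43.0 zmed 0.0419
    (0.04, 0.052) 128 [ 577.9 -190.6] [31.3 33.8] 52.4 zmed 0.0486
[328, 193, 14, 23, 267] zmax 0.058 c [ 0.674 -0.127]
    (0.032, 0.048) 79 [ 674.9 -127.6] [26.3 25.2] 69.1 zmed 0.0405
    (0.04, 0.052) 73 [ 675.8 -127. ] [25.4 26. ] 56.8 zmed 0.0473
[325, 222, 15, 22, 275] zmax 0.054 c [ 0.645 -0.05 ]
    (0.032, 0.048) 105 [644.1 -50.8] [27.7 27.6] 84.6 zmed 0.0406
    (0.04, 0.052) 143 [648.3 -53. ] [30.5 32.1] 52.7 zmed 0.0491
[349, 222, 99, 85, 4598] zmax 0.089 c [ 0.491
[... 1266 characters left out ...]
0.192]
    (0.04, 0.052) 92 [ 577.5 -192.6] [29.3 29.3] 2.1 zmed 0.0502
[302, 251, 74, 80, 3890] zmax 0.089 c [ 0.494 -0.046]
    (0.032, 0.048) 2798 [495.3 -45.9] [130.3 150.1] 72.7 zmed 0.0398
    (0.078, 0.0965) 1072 [495.7 -52.4] [54.5 92.2] 53.3 zmed 0.0860
    (0.04, 0.052) 1275 [495.3 -45.8] [129.8 149.7] 72.7 zmed 0.0412
[443, 262, 37, 46, 1164] zmax 0.053 c [ 0.504 -0.319]
    (0.032, 0.048) 850 [ 504.4 -322.2] [55.6 91.8] 72.8 zmed 0.0454
    (0.04, 0.052) 976 [ 504.6 -322.2] [55.6 91.5] 72.9 zmed 0.0460
[166, 300, 40, 39, 904] zmax 0.088 c [0.433 0.296]
    (0.032, 0.048) 491 [433.1 301.8] [64.5 65.2] 25.2 zmed 0.0340
    (0.078, 0.0965) 102 [433. 302.] [29.9 16.1] 1.6 zmed 0.0828
```

```bash
python3 - <<'E'
import numpy as np,cv2
from h import *
for n in("side","top"):
    c=dict(np.load(n+"0.npz"));P=cloud(c);X,Y,Z=P[...,0],P[...,1],P[...,2]
    m=(np.hypot(X-.675,Y+.13)<.03)&(Z>.0525)&(Z<.062)
    (x,y),r=cv2.minEnclosingCircle(np.stack([X[m],Y[m]],1).astype(np.float32)*1000)
    rr=cv2.minAreaRect(np.stack([X[m],Y[m]],1).astype(np.float32)*1000)
    print(n,m.sum(),x,y,r,rr,np.median(Z[m]))
    for nm,lo,hi,cx,cy in(("tin",.078,.0885,.496,-.051),("twin",.042,.0485,.505,-.321)):
        m=(np.hypot(X-cx,Y-cy)<.07)&(Z>hi+.001)&(Z<hi+.008)
        k,l,s,ce=cv2.connectedComponentsWithStats(m.astype(np.uint8))
        for i in range(1,k):
            q=l==i
            if q.sum()>15: print(nm,"lug",q.sum(),cv2.minEnclosingCircle(np.stack([X[q],Y[q]],1).astype(np.float32)*1000))
E
```

```text
side 99 677.3427734375 -130.97389221191406 17.03647804260254 ((676.1140747070312, -130.6346435546875), (28.696935653686523, 32.788795471191406), 13.275196075439453) 0.05550368237817849
tin lug 49 ((515.2001953125, -64.91838073730469), 10.37576961517334)
tin lug 48 ((475.8315734863281, -34.03841781616211), 8.903669357299805)
twin lug 32 ((529.497802734375, -326.79736328125), 9.534306526184082)
twin lug 33 ((480.3236083984375, -313.1931457519531), 9.929872512817383)
top 105 675.4124755859375 -133.5782928466797 15.534748077392578 ((675.1641845703125, -133.51043701171875), (29.47545051574707, 30.04582405090332), 27.07158088684082) 0.055435643766385656
tin lug 47 ((516.8323974609375, -68.92855834960938), 9.670602798461914)
tin lug 39 ((474.7037353515625, -37.45259094238281), 8.541898727416992)
twin lug 47 ((528.0087890625, -328.9393310546875), 10.061617851257324)
twin lug 45 ((479.7655029296875, -313.1058654785156), 9.18577766418457)
```

>>> play_rows(
  plan=[0,0,0,0,0,0.1],
)

```text
clock: 1.12
eef_pos: [0.14, -0.48, 0.2423]
tool_rot: [0.996, 0.09, -0.0, 0.0]
ft_force: [-0.1, -0.5, -1.1]
grip_width: 0.0857
```

```bash
python3 - <<'E'
from workcell import bot
import numpy as np
o=bot.get_obs();print({k:np.round(v,4).tolist() for k,v in o.items()})
E
```

```text
{'clock': 1.125, 'joint_pos': [-1.287, 0.2406, 0.0051, 1.3352, -0.0, 1.6736], 'joint_vel': [-0.0002, 0.0002, 0.0008, -0.0003, -0.0, 0.8103], 'tau': [0.0018, -37.2226, 25.2694, 0.0013, 0.0002, -0.8044], 'eef_pos': [0.14, -0.48, 0.2423], 'tool_rot': [0.9959, 0.0904, -0.0, 0.0], 'ft_force': [-0.1055, -0.5119, -1.0777], 'ft_torque': [0.0301, 0.0123, 0.0244], 'grip_width': 0.0857}
```

```bash
cat > plan.py <<'E'
import numpy as np
def R(p): c,s=np.cos(p),np.sin(p); return np.array([[c,s,0],[s,-c,0],[0,0,-1]])
def plan(start,yaw0,wps):
    """start mm, yaw deg; wps: list of (x,y,z,yaw,n) ; prints rows"""
    p=np.array(start,float);ps=np.radians(yaw0);out=[]
    for x,y,z,yw,n in wps:
        p1=np.array([x,y,z],float);w=np.radians(yw);w0=ps;p0=p.copy()
        for i in range(1,n+1):
            t=p0+(p1-p0)*i/n;  d=np.round(R(ps).T@(t-p),1)
            a=round(-(w0+(w-w0)*i/n-ps),4)
            out.append([*d.tolist(),0,0,a]); p=p+R(ps)@d; ps-=a
    print(len(out),"rows end",np.round(p,2),np.degrees(ps))
    s=", ".join(", ".join("%g"%v for v in r) for r in out);print("["+s.replace("-0,","0,")+"]")
def state():
    from workcell import bot
    o=bot.get_obs();q=o["tool_rot"]
    from scipy.spatial.transform import Rotation as Q
    M=Q.from_quat(q).as_matrix()
    print("t",round(o["clock"],2),"pos",np.round(np.array(o["eef_pos"])*1000,2),"yaw",round(np.degrees(np.arctan2(M[1,0],M[0,0])),2),"tilt",round(np.degrees(np.arccos(-M[2,2])),2),"w",round(o["grip_width"]*1000,1),"F",np.round(o["ft_force"],1),"q6",round(o["joint_pos"][5],2))
    return o
E
python3 -c "
from plan import *
plan([140,-480,242],10.5,[(495.7,-51.6,160,143.4,13),(495.7,-51.6,100,143.4,3),(495.7,-51.6,100,143.4,1)])"
```

```text
17 rows end [495.7  -51.61 100.  ] 143.39756058059442
[32.9, -27.4, 6.3, 0, 0, -0.1784, 37.3, -21.2, 6.3, 0, 0, -0.1785, 40.4, -14.2, 6.3, 0, 0, -0.1784, 42.3, -6.8, 6.3, 0, 0, -0.1784, 42.8, 0.9, 6.3, 0, 0, -0.1784, 42, 8.4, 6.3, 0, 0, -0.1785, 39.8, 15.7, 6.4, 0, 0, -0.1784, 36.4, 22.5, 6.3, 0, 0, -0.1784, 31.9, 28.7, 6.3, 0, 0, -0.1784, 26.2, 33.8, 6.3, 0, 0, -0.1785, 19.8, 38, 6.3, 0, 0, -0.1784, 12.8, 40.9, 6.3, 0, 0, -0.1784, 5.3, 42.5, 6.3, 0, 0, -0.1784, 0, 0, 20, 0, 0, 0, 0, 0, 20, 0, 0, 0, 0, 0, 20, 0, 0, 0, 0, 0, 0, 0, 0, -0]
```

>>> play_rows(
  plan=[32.9,-27.4,6.3,0,0,-0.1784,37.3,-21.2,6.3,0,0,-0.1785,40.4,-14.2,6.3,0,0,-0.1784,42.3,-6.8,6.3,0,0,-0.1784,42.8,0.9,6.3,0,0,-0.1784,42,8.4,6.3,0,0,-0.1785,39.8,15.7,6.4,0,0,-0.1784,36.4,22.5,6.3,0,0,-0.1784,31.9,28.7,6.3,0,0,-0.1784,26.2,33.8,6.3,0,0,-0.1785,19.8,38,6.3,0,0,-0.1784,12.8,40.9,6.3,0,0,-0.1784,5.3,42.5,6.3,0,0,-0.1784,0,0,0,0,0,0,0,0,0,0,0,0],
  hand=100,
)

```text
clock: 3.0
eef_pos: [0.495, -0.0515, 0.1601]
tool_rot: [0.314, 0.949, -0.0, -0.0]
ft_force: [0.3, -0.4, -0.6]
grip_width: 0.0854
```

```bash
python3 - <<'E'
from plan import *
state()
from workcell import bot
import cv2
for n in("side","top"):
    c=bot.camera(n); np.savez(n+"1.npz",**c); f=c["frame"]
    f=f[130:330,280:520] if n=="top" else f[110:310,270:510]
    cv2.imwrite(f"pics/{n}1.png",cv2.resize(f,None,fx=2,fy=2))
E
python3 -c "
import cv2,numpy as np
cv2.imwrite('pics/m1.png',np.vstack([cv2.imread('pics/side1.png')[:300],cv2.imread('pics/top1.png')[100:400]]))"
```

```text
t 3.0 pos [495.   -51.5  160.12] yaw 143.39 tilt 0.06 w 85.4 F [ 0.3 -0.4 -0.6] q6 0.54
```

View pics/m1.png

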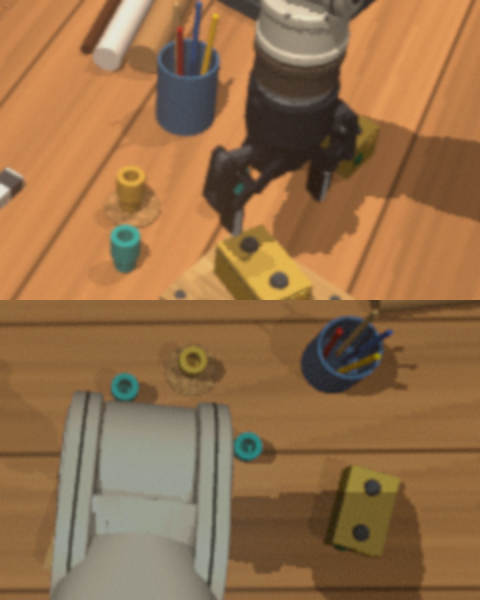

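The side view shows the open jaws straddling the tin's width. I'll descend and grip.

>>> play_rows(
  plan=[0,0,25,0,0,0,0,0,25,0,0,0,0,0,25,0,0,0,0,0,15,0,0,0,0,0,10,0,0,0,0,0,0,0,0,0],
)

```text
clock: 3.85
eef_pos: [0.4951, -0.0517, 0.0601]
tool_rot: [0.314, 0.949, -0.0, -0.0]
ft_force: [-0.1, 0.0, 0.6]
grip_width: 0.0852
```

>>> play_rows(
  plan=[0,0,0,0,0,0,0,0,0,0,0,0,0,0,0,0,0,0,0,0,0,0,0,0,0,0,0,0,0,0,0,0,0,0,0,0],
  hand=40,
)

```text
clock: 4.6
eef_pos: [0.4963, -0.0515, 0.0613]
tool_rot: [0.314, 0.95, 0.0, 0.001]
ft_force: [-0.1, -0.2, 6.3]
grip_width: 0.0536
```

>>> play_rows(
  plan=[0,0,-5,0,0,0,0,0,-15,0,0,0,0,0,-25,0,0,0,0,0,-25,0,0,0,0,0,0,0,0,0,0,0,0,0,0,0],
)

```text
clock: 5.35
eef_pos: [0.4949, -0.0513, 0.1297]
tool_rot: [0.314, 0.95, -0.0, -0.001]
ft_force: [-0.2, -0.3, -3.0]
grip_width: 0.0531
```

```bash
python3 - <<'E'
from plan import *
from h import *
state()
from workcell import bot
import cv2
n="side"
c=bot.camera(n); np.savez(n+"2.npz",**c); f=c["frame"]
cv2.imwrite(f"pics/{n}2.png",cv2.resize(f[130:310,280:480],None,fx=4,fy=4)[:600])
P=cloud(c);X,Y,Z=P[...,0],P[...,1],P[...,2];b,g,r=[f[...,i].astype(int) for i in range(3)]
yel=(r>b*2)&(g>b*1.7)&(np.hypot(X-.4957,Y+.0516)<.07)&(Z>.1)
print("zhist",np.histogram(Z[yel],bins=np.arange(.1,.18,.005)))
m=yel&(Z>.148)&(Z<.165)
rr=cv2.minAreaRect(np.stack([X[m],Y[m]],1).astype(np.float32)*1000);print(rr,np.median(Z[m]))
# stand top now free: bore
d=(np.hypot(X-.4957,Y+.045)<.02)&(c["range_z"]>0)
print("stand rgn z",np.percentile(Z[d],[2,20,50,80]))
E
```

```text
t 5.35 pos [494.9  -51.33 129.74] yaw 143.43 tilt 0.06 w 53.1 F [-0.2 -0.3 -3. ] q6 0.53
zhist (array([  0,  31,  58,  54,  49,  52,  41,  54,  57,  68, 428, 161,   3,
         2,   6]), array([0.1  , 0.105, 0.11 , 0.115, 0.12 , 0.125, 0.13 , 0.135, 0.14 ,
       0.145, 0.15 , 0.155, 0.16 , 0.165, 0.17 , 0.175]))
((484.38128662109375, -42.29901123046875), (57.360660552978516, 65.29280853271484), 52.78385543823242) 0.1541098999141226
stand rgn z [0.03053619 0.03967664 0.18850844 0.56260778]
```

View pics/side2.png

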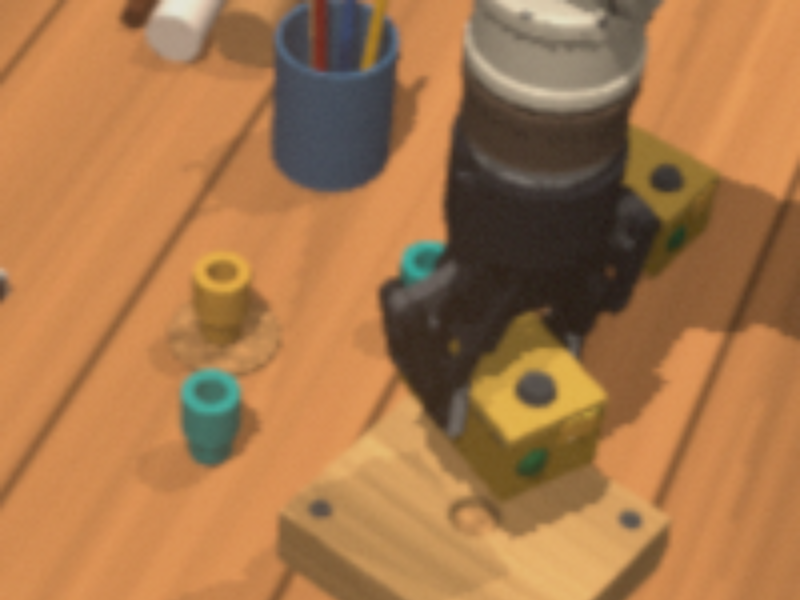

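```bash
python3 - <<'E'
from h import *
c0=dict(np.load("side0.npz"));c=dict(np.load("side2.npz"))
def lug(c,z0,cx,cy,r=.016):
    P=cloud(c);X,Y,Z=P[...,0],P[...,1],P[...,2];g=c["frame"].max(2)
    m=(np.hypot(X-cx,Y-cy)<r)&(abs(Z-z0)<.008)
    d=m&(g<100)
    # dark pixel centroid, project to z0+? use outline
    v,u=np.nonzero(d)
    hull=cv2.convexHull(np.stack([u,v],1).astype(np.float32));e=cv2.minEnclosingCircle(hull)
    M=cv2.moments(hull);px=(M["m10"]/M["m00"],M["m01"]/M["m00"])
    print(d.sum(),px,at_z(c,[px],z0)[0]*1000)
lug(c0,.089,.4758,-.034);lug(c0,.089,.5152,-.065)
lug(c,.1565,.4750,-.034)
P=cloud(c);X,Y,Z=P[...,0],P[...,1],P[...,2]
m=(np.hypot(X-.475,Y+.034)<.02)&(Z>.14)
print(np.histogram(Z[m],bins=np.arange(.14,.17,.002)))
y=np.array([np.sin(np.radians(143.4)),-np.cos(np.radians(143.4))]);x=np.array([-y[1],y[0]])
for cc,lo,hi in((c0,.0845,.0875),(c,.152,.1565)):
    P=cloud(cc);m=(np.hypot(P[...,0]-.4957,P[...,1]+.0516)<.07)&(P[...,2]>lo)&(P[...,2]<hi)
    q=P[m][:,:2]*1000-[495,-51.3];a=q@y;b=q@x
    s=(b>18)&(b<42)
    print("a range",np.percentile(a[s],[1,99]),"b max",b.max(),b.min(),s.sum(), np.median(P[m][:,2]))
E
```

```text
43 (409.14285714285717, 250.12857142857143) [473.93294635 -34.06994471  89.        ]
35 (394.52830188679246, 232.45911949685532) [515.40920003 -64.33983598  89.        ]
48 (413.6088888888889, 227.08888888888885) [473.35704937 -34.49477367 156.5       ]
(array([  5,   4,   5,   5,   6,   6,  81, 108,  32,  12,  27,  10,   0,
         0]), array([0.14 , 0.142, 0.144, 0.146, 0.148, 0.15 , 0.152, 0.154, 0.156,
       0.158, 0.16 , 0.162, 0.164, 0.166, 0.168]))
a range [-25.78174786  27.86654032] b max 45.10655903586805 -46.524338130536975 157 0.08596557164030322
a range [-26.06223988  27.8417226 ] b max 46.632317638752966 -18.912993306225772 225 0.1541845958587919
```

```bash
python3 - <<'E'
from h import *
from plan import *
ps=np.radians(163)
x=np.array([np.cos(ps),np.sin(ps)]);y=np.array([np.sin(ps),-np.cos(ps)])
for n in("side0","top0","side2","top1"):
    c=dict(np.load(n+".npz"));P=cloud(c)
    m=(np.hypot(P[...,0]-.5047,P[...,1]+.3211)<.06)&(P[...,2]>.0446)&(P[...,2]<.0475)
    q=P[m][:,:2]*1000-[504.7,-321.1];a=q@y;b=q@x
    A=[np.percentile(a[abs(b)<36],[1,99]),np.percentile(b[abs(a)<20],[1,99])]
    ca,cb=[v.mean() for v in A]
    print(n,np.round(A,1).tolist(),"centre",[504.7,-321.1]+ca*y+cb*x, cv2.minAreaRect(q.astype(np.float32)))
plan([495.7,-51.6,130],143.4,[(504.7,-321.1,130,163,9),(504.7,-321.1,90,163,4),(504.7,-321.1,90,163,2)])
E
```

```text
side0 [[-26.1, 29.5], [-44.5, 44.8]] centre [ 505.03512732 -319.44268968] ((0.6474761962890625, 1.319732666015625), (56.63734436035156, 91.0378646850586), 72.59278106689453)
top0 [[-27.8, 25.8], [-44.7, 43.4]] centre [ 505.04269622 -322.228181  ] ((0.17098617553710938, -0.9778404235839844), (54.815738677978516, 90.23632049560547), 72.8270034790039)
side2 [[-27.2, 21.5], [-9.5, 45.0]] centre [ 486.91308674 -318.6304332 ] ((-14.913167953491211, 3.633838653564453), (53.145973205566406, 60.916500091552734), 72.96286010742188)
top1 [[-27.8, 25.9], [-44.6, 43.4]] centre [ 504.97078391 -322.22405254] ((0.048328399658203125, -0.9246253967285156), (54.32667922973633, 90.24868774414062), 73.05992889404297)
15 rows end [ 504.71 -321.15   90.  ] 163.00088617142538
[-18.7, -23.4, 0, 0, 0, -0.038, -17.7, -24.2, 0, 0, 0, -0.038, -16.8, -24.8, 0, 0, 0, -0.038, -15.9, -25.4, 0, 0, 0, -0.038, -14.9, -26, 0, 0, 0, -0.038, -13.9, -26.5, 0, 0, 0, -0.0381, -12.9, -27.1, 0, 0, 0, -0.038, -11.8, -27.5, 0, 0, 0, -0.038, -10.8, -28, 0, 0, 0, -0.038, 0, 0, 10, 0, 0, 0, 0, 0, 10, 0, 0, 0, 0, 0, 10, 0, 0, 0, 0, 0, 10, 0, 0, 0, 0, 0, 0, 0, 0, 0, 0, 0, 0, 0, 0, 0]
```

>>> play_rows(
  plan=[-18.7,-23.4,0,0,0,-0.038,-17.7,-24.2,0,0,0,-0.038,-16.8,-24.8,0,0,0,-0.038,-15.9,-25.4,0,0,0,-0.038,-14.9,-26,0,0,0,-0.038,-13.9,-26.5,0,0,0,-0.0381,-12.9,-27.1,0,0,0,-0.038,-11.8,-27.5,0,0,0,-0.038,-10.8,-28,0,0,0,-0.036,0,0,10,0,0,0,0,0,10,0,0,0,0,0,10,0,0,0,0,0,10,0,0,0,0,0,0,0,0,0,0,0,0,0,0,0],
)

```text
clock: 7.28
eef_pos: [0.5049, -0.3208, 0.0906]
tool_rot: [0.148, 0.989, -0.0, 0.0]
ft_force: [-0.3, 0.6, -1.4]
grip_width: 0.0535
```

```bash
python3 - <<'E'
from plan import *
from h import *
state()
from workcell import bot
ims=[]
for n in("side","top"):
    c=bot.camera(n); np.savez(n+"3.npz",**c); f=c["frame"]
    s=(slice(100,240),slice(380,520)) if n=="side" else (slice(215,355),slice(390,530))
    ims.append(cv2.resize(f[s],None,fx=2.8,fy=2.8,interpolation=cv2.INTER_CUBIC))
    if n=="top":
        P=cloud(c);m=(np.hypot(P[...,0]-.42,P[...,1]+.0)>0)&(np.hypot(P[...,0]-.495,P[...,1]+.045)<.02)
        q=m&(P[...,2]<.036)&(c["range_z"]>0);print("bore px",q.sum(),P[q][:,:2].mean(0)*1000 if q.any() else None)
        f2=f[250:340,290:390];cv2.imwrite("pics/bore_top.png",cv2.resize(f2,None,fx=5,fy=5,interpolation=cv2.INTER_CUBIC))
cv2.imwrite("pics/m3.png",np.hstack(ims))
E
```

```text
t 7.28 pos [ 504.9  -320.85   90.59] yaw 162.93 tilt 0.03 w 53.5 F [-0.3  0.6 -1.4] q6 -0.27
bore px 103 [495.37580279 -45.83941294]
```

View pics/m3.png

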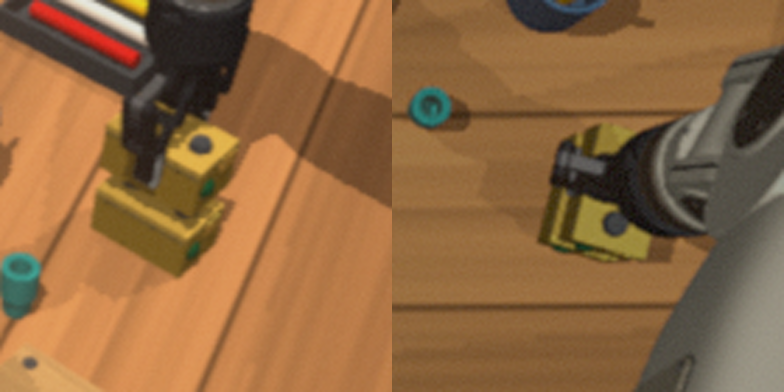

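View pics/bore_top.png

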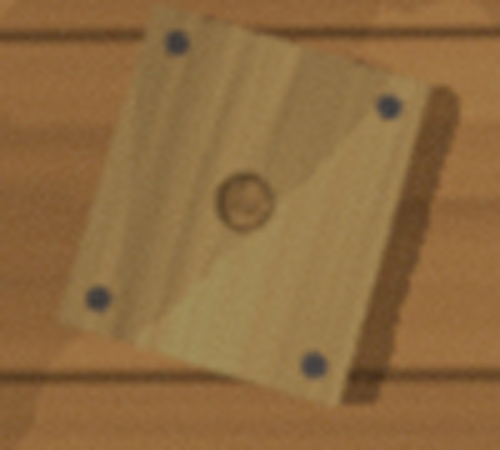

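The upper tin sits squarely over the matching one in both views. I'll lower it slowly.

>>> play_rows(
  plan=[0,0,8,0,0,0,0,0,6,0,0,0,0,0,3,0,0,0,0,0,3,0,0,0,0,0,1.5,0,0,0,0,0,0,0,0,0,0,0,0,0,0,0],
)

```text
clock: 8.25
eef_pos: [0.5047, -0.321, 0.069]
tool_rot: [0.149, 0.989, -0.0, 0.0]
ft_force: [0.3, 0.6, -2.6]
grip_width: 0.0532
```

```bash
python3 - <<'E'
from plan import *
from h import *
state()
from workcell import bot
c=bot.camera("side"); np.savez("side4.npz",**c); f=c["frame"]
cv2.imwrite("pics/s4.png",cv2.resize(f[130:220,390:490],None,fx=6,fy=6,interpolation=cv2.INTER_CUBIC))
P=cloud(c);m=(np.hypot(P[...,0]-.475,P[...,1]+.31)<.04)&(P[...,2]>.06)&(c["range_z"]>0)
print(np.histogram(P[m][:,2],bins=np.arange(.06,.12,.003)))
E
```

```text
t 8.25 pos [ 504.75 -321.04   69.  ] yaw 162.91 tilt 0.02 w 53.2 F [ 0.3  0.6 -2.6] q6 -0.27
(array([ 23,  21,  22,  27,  35,  25,  31,  28,  30,  35, 106, 180,  48,
        23,   7,   6,   8,   3,   6]), array([0.06 , 0.063, 0.066, 0.069, 0.072, 0.075, 0.078, 0.081, 0.084,
       0.087, 0.09 , 0.093, 0.096, 0.099, 0.102, 0.105, 0.108, 0.111,
       0.114, 0.117]))
```

View pics/s4.png

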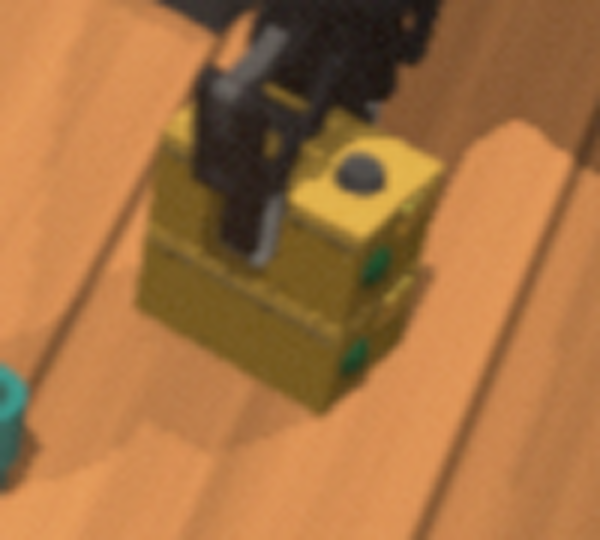

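Almost seated, with the lid at about 93 mm against a target of 92. I'll lower a little further, then release.

>>> play_rows(
  plan=[0,0,1,0,0,0,0,0,0.7,0,0,0,0,0,0,0,0,0,0,0,0,0,0,0],
)

```text
clock: 8.8
eef_pos: [0.5047, -0.321, 0.0674]
tool_rot: [0.149, 0.989, -0.0, 0.0]
ft_force: [-1.1, 0.3, 0.2]
grip_width: 0.0535
```

>>> play_rows(
  plan=[0,0,0,0,0,0,0,0,0,0,0,0,0,0,0,0,0,0,0,0,0,0,0,0,0,0,0,0,0,0],
  hand=100,
)

```text
clock: 9.43
eef_pos: [0.5046, -0.321, 0.0671]
tool_rot: [0.149, 0.989, -0.0, -0.0]
ft_force: [0.1, -0.0, -0.4]
grip_width: 0.0854
```

>>> play_rows(
  plan=[0,0,-10,0,0,0,0,0,-25,0,0,0,0,0,-35,0,0,0,0,0,-20,0,0,0,0,0,0,0,0,0],
)

```text
clock: 10.05
eef_pos: [0.506, -0.3218, 0.1599]
tool_rot: [0.149, 0.989, -0.001, 0.003]
ft_force: [-0.8, -0.1, -0.0]
grip_width: 0.0859
```

```bash
python3 - <<'E'
from plan import *
from h import *
state()
from workcell import bot
c=bot.camera("side"); np.savez("side5.npz",**c); f=c["frame"]
cv2.imwrite("pics/s5.png",cv2.resize(f[120:240,370:510],None,fx=5,fy=5,interpolation=cv2.INTER_CUBIC))
P=cloud(c)
m=(np.hypot(P[...,0]-.505,P[...,1]+.321)<.06)&(abs(P[...,2]-.092)<.0015)
q=P[m];print(m.sum(),np.median(q[:,2]),cv2.minAreaRect((q[:,:2]*1000).astype(np.float32)))
E
```

```text
t 10.05 pos [ 506.02 -321.84  159.89] yaw 162.92 tilt 0.31 w 85.9 F [-0.8 -0.1 -0. ] q6 -0.27
356 0.09199920704022246 ((505.0298767089844, -318.4057922363281), (56.80625534057617, 92.66085815429688), 74.84991455078125)
```

View pics/s5.png

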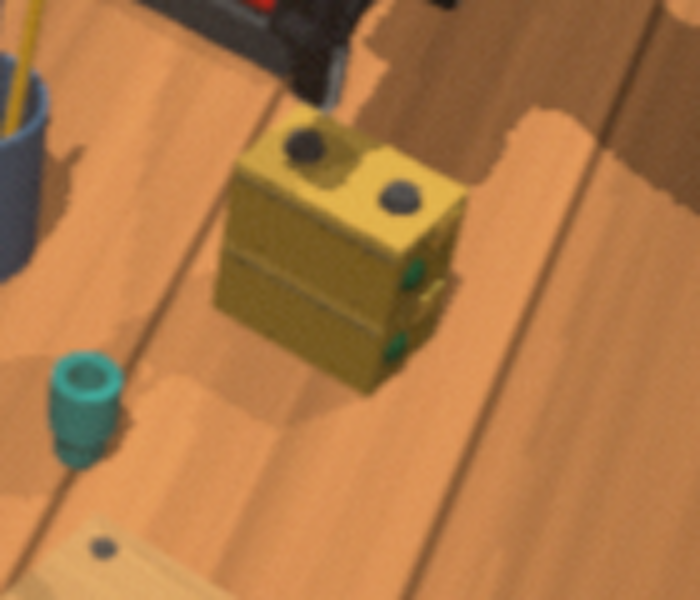

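The tin is fully seated: lid at z = 92.0 mm and the faces flush. Next is the bushing.

```bash
python3 -c "
from plan import *
state()
plan([504.7,-321.1,157],162.9,[(675.7,-132.1,157,162.9,7),(675.7,-132.1,100,162.9,4),(675.7,-132.1,100,162.9,2)])"
```

```text
t 10.1 pos [ 505.13 -321.28  158.17] yaw 162.92 tilt 0.14 w 85.5 F [0.2 0.9 0.4] q6 -0.27
13 rows end [ 675.72 -132.13  100.  ] 162.9
[-15.4, 33, 0, 0, 0, 0, -15.4, 33, 0, 0, 0, 0, -15.4, 33, 0, 0, 0, 0, -15.4, 33, 0, 0, 0, 0, -15.4, 32.9, 0, 0, 0, 0, -15.5, 33, 0, 0, 0, 0, -15.4, 33, 0, 0, 0, 0, 0, 0, 14.2, 0, 0, 0, 0, 0, 14.3, 0, 0, 0, 0, 0, 14.2, 0, 0, 0, 0, 0, 14.3, 0, 0, 0, 0, 0, 0, 0, 0, 0, 0, 0, 0, 0, 0, -0]
```

>>> play_rows(
  plan=[-15.4,33,0,0,0,0,-15.4,33,0,0,0,0,-15.4,33,0,0,0,0,-15.4,33,0,0,0,0,-15.4,32.9,0,0,0,0,-15.5,33,0,0,0,0,-15.4,33,0,0,0,0,0,0,14,0,0,0,0,0,14,0,0,0,0,0,14,0,0,0,0,0,14,0,0,0,0,0,0,0,0,0,0,0,0,0,0,0],
  hand=75,
)

```text
clock: 11.72
eef_pos: [0.6758, -0.1323, 0.1015]
tool_rot: [0.149, 0.989, -0.0, 0.0]
ft_force: [0.4, 0.1, -0.5]
grip_width: 0.0639
```

```bash
python3 - <<'E'
from plan import *
from h import *
state()
from workcell import bot
ims=[]
for n in("side","top"):
    c=bot.camera(n); np.savez(n+"6.npz",**c); f=c["frame"]
    s=(slice(140,260),slice(270,400)) if n=="side" else (slice(160,280),slice(310,440))
    ims.append(cv2.resize(f[s],None,fx=3,fy=3,interpolation=cv2.INTER_CUBIC))
cv2.imwrite("pics/m6.png",np.hstack(ims))
E
```

```text
t 11.72 pos [ 675.75 -132.35  101.53] yaw 162.88 tilt 0.04 w 63.9 F [ 0.4  0.1 -0.5] q6 0.11
```

View pics/m6.png

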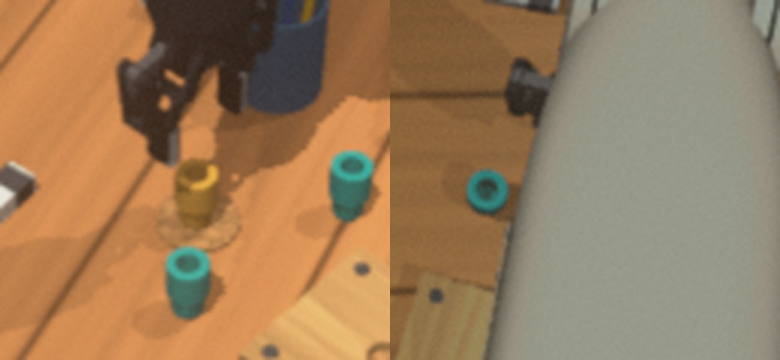

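>>> play_rows(
  plan=[0,0,20,0,0,0,0,0,20,0,0,0,0,0,15,0,0,0,0,0,8,0,0,0,0,0,0,0,0,0,0,0,0,0,0,0],
)

```text
clock: 12.58
eef_pos: [0.6762, -0.1321, 0.039]
tool_rot: [0.149, 0.989, -0.0, 0.001]
ft_force: [-0.5, -0.9, 0.5]
grip_width: 0.0639
```

>>> play_rows(
  plan=[0,0,0,0,0,0,0,0,0,0,0,0,0,0,0,0,0,0,0,0,0,0,0,0,0,0,0,0,0,0,0,0,0,0,0,0],
  hand=15,
)

```text
clock: 13.32
eef_pos: [0.6762, -0.132, 0.0391]
tool_rot: [0.149, 0.989, -0.0, 0.001]
ft_force: [-2.1, -0.9, 6.1]
grip_width: 0.0306
```

>>> play_rows(
  plan=[0,0,-5,0,0,0,0,0,-15,0,0,0,0,0,-25,0,0,0,0,0,-25,0,0,0,0,0,0,0,0,0,0,0,0,0,0,0],
)

```text
clock: 14.08
eef_pos: [0.675, -0.1318, 0.1072]
tool_rot: [0.149, 0.989, 0.0, -0.001]
ft_force: [-0.0, 0.3, -2.5]
grip_width: 0.031
```

```bash
python3 - <<'E'
from plan import *
from h import *
state()
from workcell import bot
c=bot.camera("side"); np.savez("side7.npz",**c); f=c["frame"]
cv2.imwrite("pics/s7.png",cv2.resize(f[130:250,270:400],None,fx=5,fy=5,interpolation=cv2.INTER_CUBIC))
E
```

```text
t 14.07 pos [ 675.04 -131.82  107.23] yaw 162.92 tilt 0.08 w 31.0 F [-0.   0.3 -2.5] q6 0.11
```

View pics/s7.png

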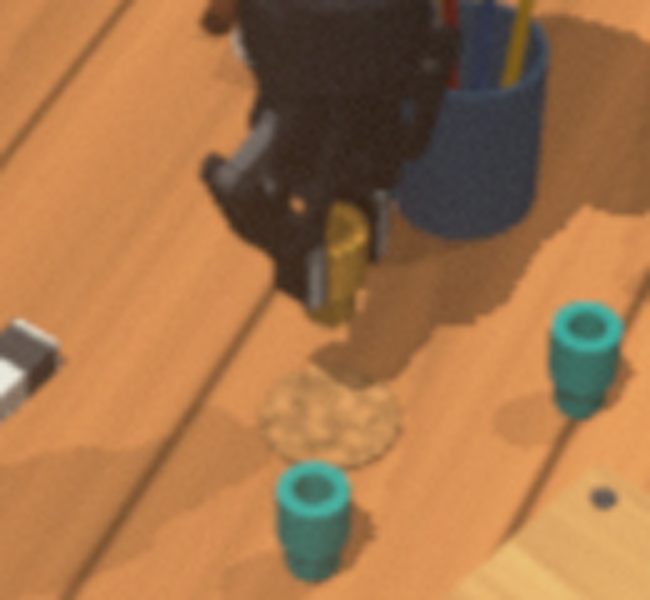

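```bash
python3 -c "
from plan import *
plan([675.7,-132.1,108],162.9,[(495.7,-45.2,108,162.9,7),(495.7,-45.2,94,162.9,2),(495.7,-45.2,94,162.9,2)])"
```

```text
11 rows end [495.69 -45.23  94.  ] 162.9
[28.2, 4.3, 0, 0, 0, 0, 28.3, 4.3, 0, 0, 0, 0, 28.2, 4.3, 0, 0, 0, 0, 28.2, 4.3, 0, 0, 0, 0, 28.2, 4.3, 0, 0, 0, 0, 28.3, 4.3, 0, 0, 0, 0, 28.2, 4.3, 0, 0, 0, 0, 0, 0, 7, 0, 0, 0, 0, 0, 7, 0, 0, 0, 0, 0, 0, 0, 0, 0, 0, 0, 0, 0, 0, -0]
```

>>> play_rows(
  plan=[28.2,4.3,0,0,0,0,28.3,4.3,0,0,0,0,28.2,4.3,0,0,0,0,28.2,4.3,0,0,0,0,28.2,4.3,0,0,0,0,28.3,4.3,0,0,0,0,28.2,4.3,0,0,0,0,0,0,7,0,0,0,0,0,7,0,0,0,0,0,0,0,0,0,0,0,0,0,0,0],
)

```text
clock: 15.5
eef_pos: [0.4961, -0.0454, 0.0938]
tool_rot: [0.149, 0.989, -0.0, -0.0]
ft_force: [-0.3, -0.3, -1.4]
grip_width: 0.031
```

```bash
python3 - <<'E'
from plan import *
from h import *
state()
from workcell import bot
c=bot.camera("side"); np.savez("side8.npz",**c); f=c["frame"].copy()
big=cv2.resize(f[200:300,345:450],None,fx=6,fy=6,interpolation=cv2.INTER_CUBIC)
# predicted bushing foot, and bore mouth, in side frame (+ side bias)
b=np.array([.0004,.0008,0])
for P,col in((np.array([.4957,-.0452,.04])+b,(0,0,255)),(np.array([.4957,-.0452,.060])+b,(255,0,0))):
    u=(proj(c,P)[0]-[345,200]+.5)*6;cv2.circle(big,tuple(int(v) for v in u),3,col,-1)
cv2.imwrite("pics/s8.png",big)
P=cloud(c);m=(np.hypot(P[...,0]-.4957,P[...,1]+.045)<.03)&(P[...,2]>.05)&(P[...,2]<.13)
br=m&(f[...,2]>f[...,0]*2.)&(f[...,2]>70)
q=P[br];print(br.sum(),np.histogram(q[:,2],bins=np.arange(.05,.13,.005)))
for lo in(.06,.07,.08,.09,.1):
    s=q[(q[:,2]>lo)&(q[:,2]<lo+.01)]
    if len(s)>5: print(lo,len(s),np.round(s.mean(0)*1000,1),np.ptp(s,axis=0)*1000)
E
```

```text
t 15.5 pos [496.06 -45.42  93.8 ] yaw 162.89 tilt 0.01 w 31.0 F [-0.3 -0.3 -1.4] q6 0.21
161 (array([ 0,  1,  8, 13,  5,  2,  5, 12, 19, 15, 16, 39, 26,  0,  0]), array([0.05 , 0.055, 0.06 , 0.065, 0.07 , 0.075, 0.08 , 0.085, 0.09 ,
       0.095, 0.1  , 0.105, 0.11 , 0.115, 0.12 , 0.125]))
0.06 21 [492.3 -37.4  65.8] [17.71482871 15.51799678  9.47217703]
0.07 7 [487.5 -39.4  74.5] [ 9.40433944 12.03487573  7.92613545]
0.08 17 [485.  -38.4  86.4] [ 7.61802992 27.60349281  8.31749414]
0.09 34 [490.  -38.9  94.3] [29.99941192 42.40509814  9.12600398]
0.1 55 [487.9 -42.1 106.3] [29.69543169 39.64651815  9.8118683 ]
```

View pics/s8.png

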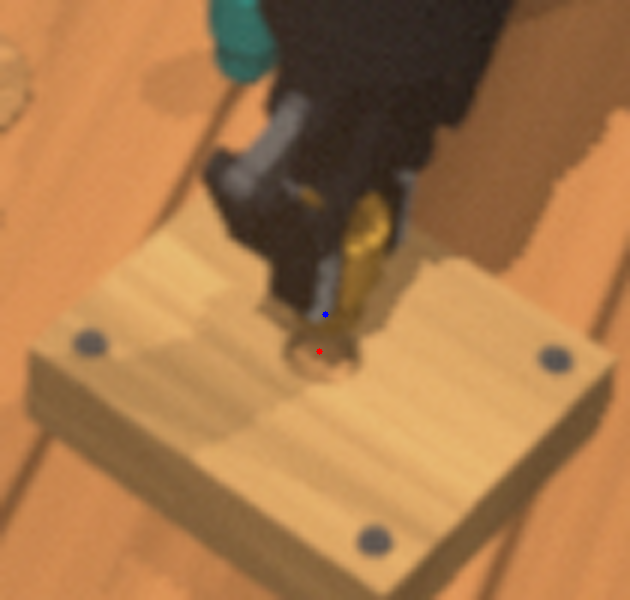

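>>> play_rows(
  plan=[0,0,8,0,0,0,0,0,6,0,0,0,0,0,4,0,0,0,0,0,4,0,0,0,0,0,0,0,0,0,0,0,0,0,0,0],
)

```text
clock: 16.3
eef_pos: [0.4957, -0.0451, 0.0722]
tool_rot: [0.149, 0.989, 0.0, 0.0]
ft_force: [0.4, 0.4, -3.0]
grip_width: 0.0312
```

```bash
python3 - <<'E'
from plan import *
from h import *
state()
from workcell import bot
c=bot.camera("side"); np.savez("side9.npz",**c); f=c["frame"].copy()
cv2.imwrite("pics/s9.png",cv2.resize(f[200:300,345:450],None,fx=6,fy=6,interpolation=cv2.INTER_CUBIC))
E
```

```text
t 16.3 pos [495.68 -45.12  72.21] yaw 162.92 tilt 0.01 w 31.2 F [ 0.4  0.4 -3. ] q6 0.21
```

View pics/s9.png

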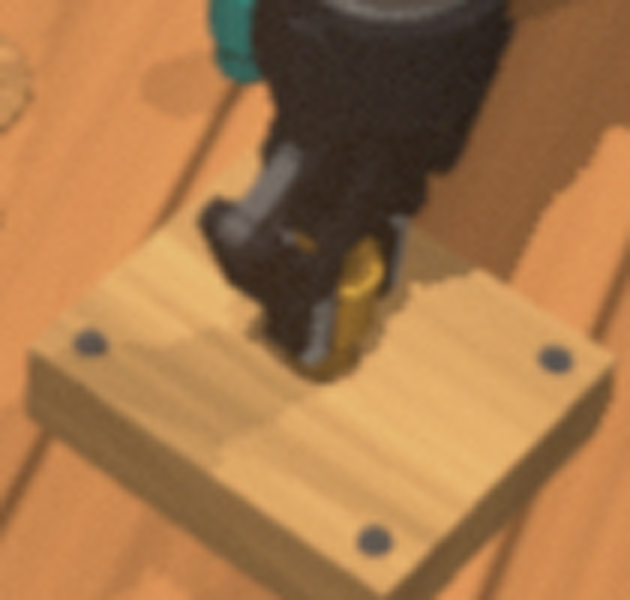

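>>> play_rows(
  plan=[0,0,2,0,0,0,0,0,2,0,0,0,0,0,1,0,0,0,0,0,0,0,0,0,0,0,0,0,0,0],
)

```text
clock: 16.98
eef_pos: [0.4956, -0.0451, 0.0671]
tool_rot: [0.149, 0.989, -0.0, 0.0]
ft_force: [-0.4, -0.0, -2.6]
grip_width: 0.031
```

>>> play_rows(
  plan=[0,0,2,0,0,0,0,0,2,0,0,0,0,0,0,0,0,0,0,0,0,0,0,0],
)

```text
clock: 17.48
eef_pos: [0.4957, -0.0452, 0.0639]
tool_rot: [0.149, 0.989, -0.0, 0.0]
ft_force: [-2.5, 0.1, 5.7]
grip_width: 0.0309
```

Plug contact came at the expected height, so the foot is in the bore. I'll press on.

>>> play_rows(
  plan=[0,0,1.5,0,0,0,0,0,1.5,0,0,0,0,0,1.5,0,0,0,0,0,1.5,0,0,0,0,0,0,0,0,0,0,0,0,0,0,0],
)

```text
clock: 18.23
eef_pos: [0.4957, -0.0452, 0.0578]
tool_rot: [0.149, 0.989, -0.0, 0.0]
ft_force: [-2.7, 0.1, 5.1]
grip_width: 0.0308
```

>>> play_rows(
  plan=[0,0,1.5,0,0,0,0,0,1.5,0,0,0,0,0,0,0,0,0,0,0,0,0,0,0],
)

```text
clock: 18.73
eef_pos: [0.4957, -0.0452, 0.0548]
tool_rot: [0.149, 0.989, -0.0, 0.0]
ft_force: [-2.2, -1.3, 5.8]
grip_width: 0.031
```

```bash
python3 - <<'E'
from plan import *
from h import *
state()
from workcell import bot
c=bot.camera("side"); np.savez("side10.npz",**c); f=c["frame"].copy()
cv2.imwrite("pics/s10.png",cv2.resize(f[200:300,345:450],None,fx=6,fy=6,interpolation=cv2.INTER_CUBIC))
E
```

```text
t 18.73 pos [495.69 -45.2   54.82] yaw 162.91 tilt 0.04 w 31.0 F [-2.2 -1.3  5.8] q6 0.21
```

View pics/s10.png

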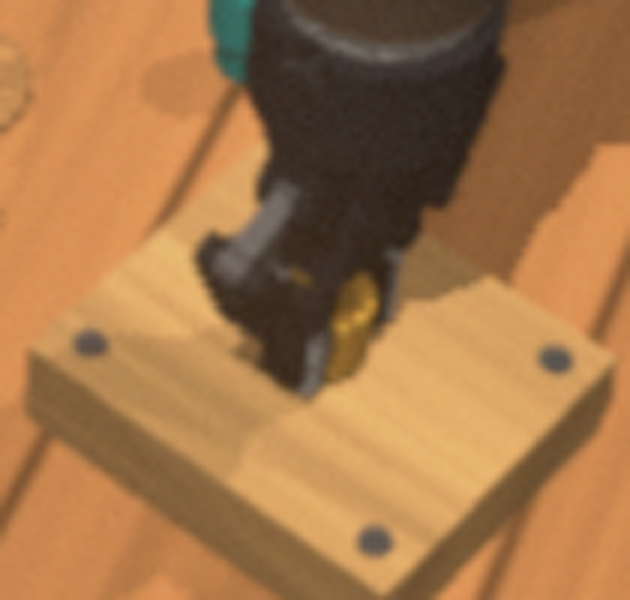

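>>> play_rows(
  plan=[0,0,1,0,0,0,0,0,0.5,0,0,0,0,0,0,0,0,0,0,0,0,0,0,0],
)

```text
clock: 19.27
eef_pos: [0.4957, -0.0452, 0.0534]
tool_rot: [0.149, 0.989, -0.0, 0.0]
ft_force: [-2.0, 0.7, 7.0]
grip_width: 0.0313
```

>>> play_rows(
  plan=[0,0,0.5,0,0,0,0,0,0.5,0,0,0,0,0,0,0,0,0],
)

```text
clock: 19.65
eef_pos: [0.4958, -0.0452, 0.0531]
tool_rot: [0.149, 0.989, -0.0, 0.001]
ft_force: [-3.9, -0.1, 11.0]
grip_width: 0.0312
```

>>> play_rows(
  plan=[0,0,0.7,0,0,0,0,0,0.5,0,0,0,0,0,0,0,0,0],
)

```text
clock: 20.02
eef_pos: [0.4958, -0.0453, 0.053]
tool_rot: [0.149, 0.989, -0.0, 0.001]
ft_force: [-6.5, -1.1, 19.5]
grip_width: 0.0312
```

>>> play_rows(
  plan=[0,0,-1.3,0,0,0,0,0,0,0,0,0],
)

```text
clock: 20.27
eef_pos: [0.4957, -0.0452, 0.0531]
tool_rot: [0.149, 0.989, 0.0, 0.001]
ft_force: [-4.7, 0.1, 10.5]
grip_width: 0.0308
```

>>> play_rows(
  plan=[0,0,0,0,0,0,0,0,0,0,0,0,0,0,0,0,0,0,0,0,0,0,0,0,0,0,-25,0,0,0,0,0,-45,0,0,0,0,0,-45,0,0,0,0,0,0,0,0,0,0,0,0,0,0,0],
  hand=75,
)

```text
clock: 21.4
eef_pos: [0.4952, -0.0451, 0.1662]
tool_rot: [0.149, 0.989, -0.0, -0.0]
ft_force: [-0.4, 0.8, -0.4]
grip_width: 0.0639
```

```bash
python3 - <<'E'
from plan import *
from h import *
state()
from workcell import bot
c=bot.camera("side"); np.savez("side11.npz",**c); f=c["frame"].copy()
cv2.imwrite("pics/s11.png",cv2.resize(f[200:300,345:450],None,fx=6,fy=6,interpolation=cv2.INTER_CUBIC))
P=cloud(c);m=(np.hypot(P[...,0]-.4957,P[...,1]+.0452)<.025)&(P[...,2]>.063)&(P[...,2]<.085)
q=P[m];print(m.sum(),np.percentile(q[:,2],[10,50,90,99]),cv2.minEnclosingCircle((q[:,:2]*1000).astype(np.float32)),cv2.minAreaRect((q[:,:2]*1000).astype(np.float32)))
A=np.c_[q[:,:2]-q[:,:2].mean(0),np.ones(len(q))];print("slope",np.linalg.lstsq(A,q[:,2],rcond=None)[0])
m=(np.hypot(P[...,0]-.4957,P[...,1]+.0452)<.055)&(np.hypot(P[...,0]-.4957,P[...,1]+.0452)>.03)
print("wood z",np.median(P[m][:,2]))
E
```

```text
t 21.4 pos [495.19 -45.09 166.25] yaw 162.91 tilt 0.03 w 63.9 F [-0.4  0.8 -0.4] q6 0.21
155 [0.06593519 0.06896843 0.0713761  0.07310805] ((496.2934265136719, -43.87760543823242), 17.090234756469727) ((496.4970703125, -42.82008361816406), (31.82620620727539, 30.297515869140625), 67.98698425292969)
slope [ 0.03977617 -0.02557843  0.06875857]
wood z 0.4469997105968423
```

View pics/s11.png

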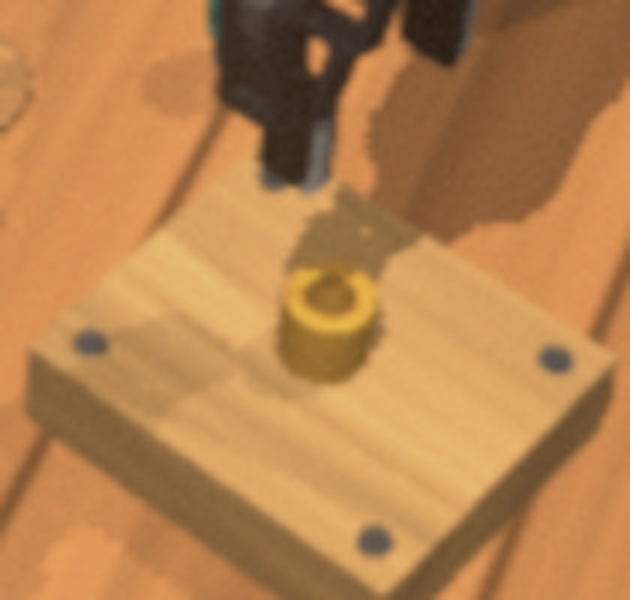

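```bash
python3 - <<'E'
from h import *
c=dict(np.load("side11.npz"));P=cloud(c)
cx,cy=.4961,-.0444
r=np.hypot(P[...,0]-cx,P[...,1]-cy)
f=c["frame"].astype(int)
m=(r<.0155)&(r>.009)&(P[...,2]>.064)&(P[...,2]<.08)
q=P[m];print(m.sum(),np.histogram(q[:,2]*1000,bins=np.arange(64,80,1)))
s=q[(q[:,2]>.067)]
A=np.c_[s[:,:2]-[cx,cy],np.ones(len(s))];print(len(s),"plane",np.linalg.lstsq(A,s[:,2],rcond=None)[0],np.median(s[:,2]))
w=(r<.05)&(r>.025)&(P[...,2]>.03)&(P[...,2]<.05);print("wood",np.median(P[w][:,2]))
# reference: teal bushings, 50..54 mm
c0=dict(np.load("side0.npz"));P0=cloud(c0)
for x,y in((.5779,-.1906),(.648,-.0527),(.6765,-.131)):
    r0=np.hypot(P0[...,0]-x,P0[...,1]-y);m=(r0<.0155)&(r0>.009)&(P0[...,2]>.047);print(np.median(P0[m][:,2]),m.sum())
E
```

```text
115 (array([ 3,  2, 12, 13, 18, 18, 27, 15,  4,  3,  0,  0,  0,  0,  0]), array([64, 65, 66, 67, 68, 69, 70, 71, 72, 73, 74, 75, 76, 77, 78, 79]))
98 plane [ 0.01247642 -0.01463828  0.06990049] 0.06997929870974595
wood 0.03986714997445495
0.0511150078953308 84
0.051100235879202704 96
0.05498383252781802 115
```

```bash
python3 - <<'E'
from h import *
def est(c,x,y,top):
    P=cloud(c);r=np.hypot(P[...,0]-x,P[...,1]-y)
    m=(r<.0155)&(r>.009)&(P[...,2]>top-.004)&(P[...,2]<top+.006);z=P[m][:,2]*1000
    return m.sum(),np.round(np.percentile(z,[25,50,75,90])-top*1000,2)
c0=dict(np.load("side0.npz"));c=dict(np.load("side11.npz"))
print(est(c0,.5779,-.1906,.052),est(c0,.648,-.0527,.052),est(c0,.6765,-.131,.056),est(c,.4961,-.0444,.070),est(c,.4965,-.0438,.070))
E
```

```text
(np.int64(76), array([-1.67, -0.6 ,  0.49,  1.38])) (np.int64(92), array([-2.46, -0.74,  0.4 ,  1.53])) (np.int64(82), array([-1.3 , -0.33,  1.04,  1.69])) (np.int64(110), array([-1.69, -0.32,  0.84,  1.67])) (np.int64(110), array([-1.69, -0.31,  0.84,  1.67]))
```

```bash
python3 -c "
from plan import *
plan([495.7,-45.2,166.5],162.9,[(433.7,302.8,150,181.4,9),(433.7,302.8,126,181.4,2),(433.7,302.8,126,181.4,2)])"
```

```text
13 rows end [433.67 302.76 126.  ] 181.40080720477422
[18, 34.9, 1.8, 0, 0, -0.0359, 16.6, 35.6, 1.9, 0, 0, -0.0359, 15.4, 36.1, 1.8, 0, 0, -0.0358, 14.1, 36.7, 1.8, 0, 0, -0.0359, 12.8, 37.1, 1.9, 0, 0, -0.0359, 11.4, 37.6, 1.8, 0, 0, -0.0359, 10.1, 38, 1.8, 0, 0, -0.0358, 8.7, 38.3, 1.9, 0, 0, -0.0359, 7.4, 38.5, 1.8, 0, 0, -0.0359, 0, 0, 12, 0, 0, 0, 0, 0, 12, 0, 0, 0, 0, 0, 0, 0, 0, 0, 0, 0, 0, 0, 0, 0]
```

>>> play_rows(
  plan=[18,34.9,1.8,0,0,-0.0359,16.6,35.6,1.9,0,0,-0.0359,15.4,36.1,1.8,0,0,-0.0358,14.1,36.7,1.8,0,0,-0.0359,12.8,37.1,1.9,0,0,-0.0359,11.4,37.6,1.8,0,0,-0.0359,10.1,38,1.8,0,0,-0.0358,8.7,38.3,1.9,0,0,-0.0359,7.4,38.5,1.8,0,0,-0.0359,0,0,12,0,0,0,0,0,12,0,0,0,0,0,0,0,0,0,0,0,0,0,0,0],
  hand=65,
)

```text
clock: 23.08
eef_pos: [0.4336, 0.3019, 0.1261]
tool_rot: [-0.012, 1.0, -0.0, -0.0]
ft_force: [0.8, 0.6, -0.0]
grip_width: 0.0556
```

```bash
python3 - <<'E'
from plan import *
from h import *
state()
from workcell import bot
c=bot.camera("side"); np.savez("side12.npz",**c); f=c["frame"].copy()
cv2.imwrite("pics/s12.png",cv2.resize(f[340:480,290:440],None,fx=4,fy=4,interpolation=cv2.INTER_CUBIC))
E
```

```text
t 23.07 pos [433.62 301.87 126.05] yaw -178.67 tilt 0.04 w 55.6 F [ 0.8  0.6 -0. ] q6 0.59
```

View pics/s12.png

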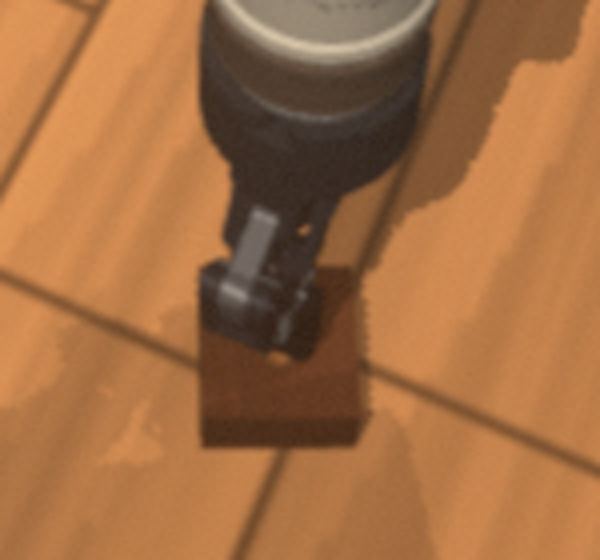

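The near finger hides the post in this view, but the position agrees with both initial cameras to about 1.5 mm and the jaw margin is 19 mm.

>>> play_rows(
  plan=[0,0,20,0,0,0,0,0,20,0,0,0,0,0,18,0,0,0,0,0,10,0,0,0,0,0,0,0,0,0,0,0,0,0,0,0],
)

```text
clock: 23.88
eef_pos: [0.4341, 0.3031, 0.059]
tool_rot: [-0.012, 1.0, 0.0, 0.001]
ft_force: [-0.2, -0.6, 0.4]
grip_width: 0.0553
```

>>> play_rows(
  plan=[0,0,0,0,0,0,0,0,0,0,0,0,0,0,0,0,0,0,0,0,0,0,0,0,0,0,0,0,0,0,0,0,0,0,0,0],
  hand=0,
)

```text
clock: 24.62
eef_pos: [0.4338, 0.3031, 0.0588]
tool_rot: [-0.012, 1.0, 0.0, 0.0]
ft_force: [-0.3, -0.1, 6.1]
grip_width: 0.0153
```

>>> play_rows(
  plan=[0,0,-5,0,0,0,0,0,-15,0,0,0,0,0,-20,0,0,0,0,0,-25,0,0,0,0,0,-25,0,0,0,0,0,0,0,0,0,0,0,0,0,0,0],
)

```text
clock: 25.5
eef_pos: [0.433, 0.3025, 0.1476]
tool_rot: [-0.012, 1.0, -0.0, -0.0]
ft_force: [-0.6, -0.3, -1.9]
grip_width: 0.0151
```

```bash
python3 - <<'E'
from plan import *
from h import *
state()
from workcell import bot
ims=[]
for n in("side","top"):
    c=bot.camera(n); np.savez(n+"13.npz",**c); f=c["frame"]
    s=(slice(320,460),slice(290,430)) if n=="side" else (slice(240,380),slice(110,250))
    ims.append(cv2.resize(f[s],None,fx=2.8,fy=2.8,interpolation=cv2.INTER_CUBIC))
cv2.imwrite("pics/m13.png",np.hstack(ims))
E
```

```text
t 25.5 pos [433.03 302.54 147.64] yaw -178.58 tilt 0.05 w 15.1 F [-0.6 -0.3 -1.9] q6 0.59
```

View pics/m13.png

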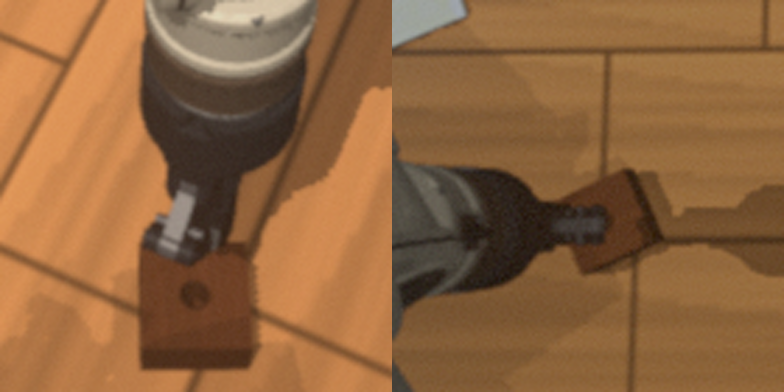

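```bash
python3 -c "
from plan import *
plan([433.7,302.8,148],181.4,[(495.7,-45.2,148,181.4,9),(495.7,-45.2,128,181.4,2),(495.7,-45.2,128,181.4,3)])"
```

```text
14 rows end [495.72 -45.19 128.  ] 181.4
[-5.9, -38.8, 0, 0, 0, 0, -6, -38.8, 0, 0, 0, 0, -5.9, -38.9, 0, 0, 0, 0, -6, -38.8, 0, 0, 0, 0, -5.9, -38.8, 0, 0, 0, 0, -6, -38.8, 0, 0, 0, 0, -5.9, -38.9, 0, 0, 0, 0, -5.9, -38.8, 0, 0, 0, 0, -6, -38.8, 0, 0, 0, 0, 0, 0, 10, 0, 0, 0, 0, 0, 10, 0, 0, 0, 0, 0, 0, 0, 0, 0, 0, 0, 0, 0, 0, 0, 0, 0, 0, 0, 0, -0]
```

>>> play_rows(
  plan=[-5.9,-38.8,0,0,0,0,-6,-38.8,0,0,0,0,-5.9,-38.9,0,0,0,0,-6,-38.8,0,0,0,0,-5.9,-38.8,0,0,0,0,-6,-38.8,0,0,0,0,-5.9,-38.9,0,0,0,0,-5.9,-38.8,0,0,0,0,-6,-38.8,0,0,0,0,0,0,10,0,0,0,0,0,10,0,0,0,0,0,0,0,0,0,0,0,0,0,0,0,0,0,0,0,0,0],
)

```text
clock: 27.35
eef_pos: [0.4958, -0.0445, 0.1286]
tool_rot: [-0.013, 1.0, 0.0, 0.0]
ft_force: [0.7, 0.4, -0.9]
grip_width: 0.0149
```

```bash
python3 - <<'E'
from plan import *
from h import *
state()
from workcell import bot
c=bot.camera("side"); np.savez("side14.npz",**c); f=c["frame"].copy()
big=cv2.resize(f[190:290,345:450],None,fx=6,fy=6,interpolation=cv2.INTER_CUBIC)
b=np.array([.0005,.0009,0])
for z,col in((.070,(0,0,255)),(.0772,(255,0,0))):
    u=(proj(c,np.array([.4957,-.0452,z])+b)[0]-[345,190]+.5)*6;cv2.circle(big,tuple(int(v) for v in u),2,col,-1)
cv2.imwrite("pics/s14.png",big)
E
```

```text
t 27.35 pos [495.83 -44.52 128.55] yaw -178.52 tilt 0.04 w 14.9 F [ 0.7  0.4 -0.9] q6 -0.12
```

View pics/s14.png

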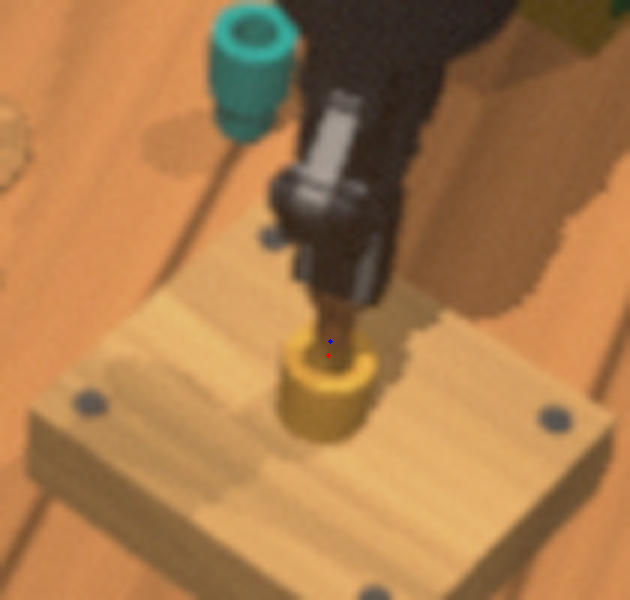

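The leg is centred over the bushing's hole (foot near (330,350), rim centre near (331,355)). Lowering.

>>> play_rows(
  plan=[0,0,6,0,0,0,0,0,5,0,0,0,0,0,5,0,0,0,0,0,0,0,0,0,0,0,0,0,0,0],
)

```text
clock: 28.02
eef_pos: [0.4956, -0.0452, 0.1122]
tool_rot: [-0.012, 1.0, -0.0, -0.0]
ft_force: [0.4, 0.1, -0.4]
grip_width: 0.0157
```

>>> play_rows(
  plan=[0,0,5,0,0,0,0,0,5,0,0,0,0,0,4,0,0,0,0,0,0,0,0,0,0,0,0,0,0,0],
)

```text
clock: 28.65
eef_pos: [0.4956, -0.0452, 0.0982]
tool_rot: [-0.012, 1.0, -0.0, 0.0]
ft_force: [0.7, 0.4, -1.9]
grip_width: 0.0155
```

>>> play_rows(
  plan=[0,0,1.5,0,0,0,0,0,1,0,0,0,0,0,0.7,0,0,0,0,0,0,0,0,0,0,0,0,0,0,0],
)

```text
clock: 29.28
eef_pos: [0.4956, -0.0451, 0.095]
tool_rot: [-0.012, 1.0, -0.0, -0.0]
ft_force: [0.6, 0.4, -1.5]
grip_width: 0.0153
```

>>> play_rows(
  plan=[0,0,0.7,0,0,0,0,0,0.5,0,0,0,0,0,0,0,0,0],
)

```text
clock: 29.65
eef_pos: [0.4959, -0.0451, 0.0948]
tool_rot: [-0.012, 1.0, -0.0, 0.001]
ft_force: [-1.9, -0.2, 5.6]
grip_width: 0.0154
```

```bash
python3 - <<'E'
from plan import *
from h import *
state()
from workcell import bot
c=bot.camera("side"); np.savez("side15.npz",**c); f=c["frame"].copy()
cv2.imwrite("pics/s15.png",cv2.resize(f[200:290,345:450],None,fx=6,fy=6,interpolation=cv2.INTER_CUBIC))
E
```

```text
t 29.65 pos [495.9  -45.14  94.81] yaw -178.58 tilt 0.07 w 15.4 F [-1.9 -0.2  5.6] q6 -0.12
```

View pics/s15.png

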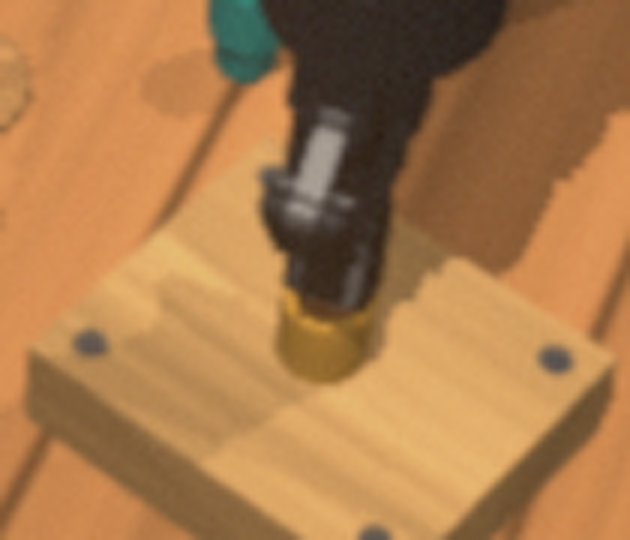

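Contact came at TCP z = 94.8 mm, exactly the predicted seating height, and the collar lies on the rim. I'll release, rise and check.

>>> play_rows(
  plan=[0,0,-0.8,0,0,0,0,0,0,0,0,0,0,0,0,0,0,0,0,0,0,0,0,0,0,0,0,0,0,0],
  hand=60,
)

```text
clock: 30.32
eef_pos: [0.4955, -0.0452, 0.0945]
tool_rot: [-0.012, 1.0, 0.0, -0.0]
ft_force: [-1.0, -0.1, -0.1]
grip_width: 0.0509
```

>>> play_rows(
  plan=[0,0,-10,0,0,0,0,0,-25,0,0,0,0,0,-30,0,0,0,0,0,-30,0,0,0,35,0,0,0,0,0,35,0,0,0,0,0,35,0,0,0,0,0,35,0,0,0,0,0,0,0,0,0,0,0,0,0,0,0,0,0],
)

```text
clock: 31.58
eef_pos: [0.3566, -0.0487, 0.1905]
tool_rot: [-0.012, 1.0, -0.0, 0.001]
ft_force: [0.7, 0.2, 0.2]
grip_width: 0.0504
```

```bash
python3 - <<'E'
from plan import *
from h import *
state()
from workcell import bot
c=bot.camera("side"); np.savez("side16.npz",**c); f=c["frame"].copy()
cv2.imwrite("pics/s16.png",cv2.resize(f[190:290,345:450],None,fx=6,fy=6,interpolation=cv2.INTER_CUBIC))
cv2.imwrite("pics/s16f.png",f)
t=bot.camera("top");np.savez("top16.npz",**t);cv2.imwrite("pics/t16f.png",t["frame"])
P=cloud(c)
m=(np.hypot(P[...,0]-.4957,P[...,1]+.0452)<.025)&(P[...,2]>.085)&(P[...,2]<.16);q=P[m]
print(m.sum(),np.histogram(q[:,2],bins=np.arange(.085,.145,.003)))
for lo,hi in((.098,.105),(.108,.114),(.117,.123)):
    s=q[(q[:,2]>lo)&(q[:,2]<hi)];print(lo,len(s),np.round(s.mean(0)*1000,1))
E
```

```text
t 31.57 pos [356.59 -48.74 190.47] yaw -178.59 tilt 0.15 w 50.4 F [0.7 0.2 0.2] q6 -0.16
315 (array([11, 23, 17, 15, 16, 16, 19, 15, 14, 22, 28, 57, 19,  6,  5,  6,  7,
       15,  4]), array([0.085, 0.088, 0.091, 0.094, 0.097, 0.1  , 0.103, 0.106, 0.109,
       0.112, 0.115, 0.118, 0.121, 0.124, 0.127, 0.13 , 0.133, 0.136,
       0.139, 0.142]))
0.098 39 [495.3 -37.5 101.3]
0.108 33 [494.3 -37.  111.5]
0.117 87 [495.9 -42.6 119.6]
```

View pics/s16.png

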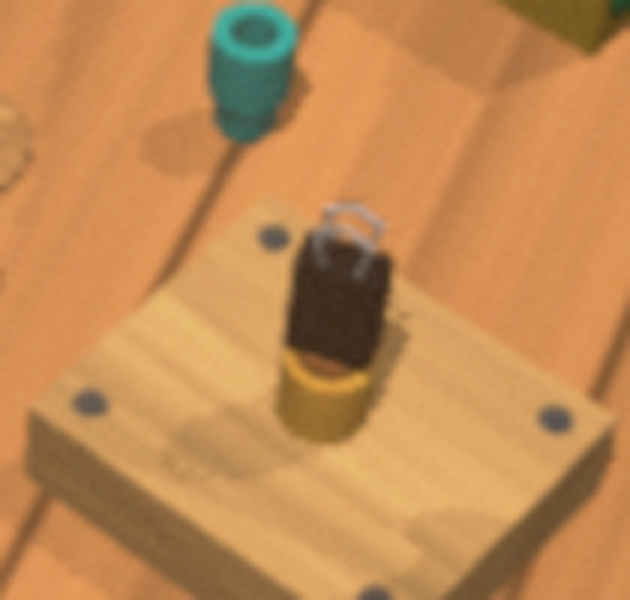

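View pics/s16f.png

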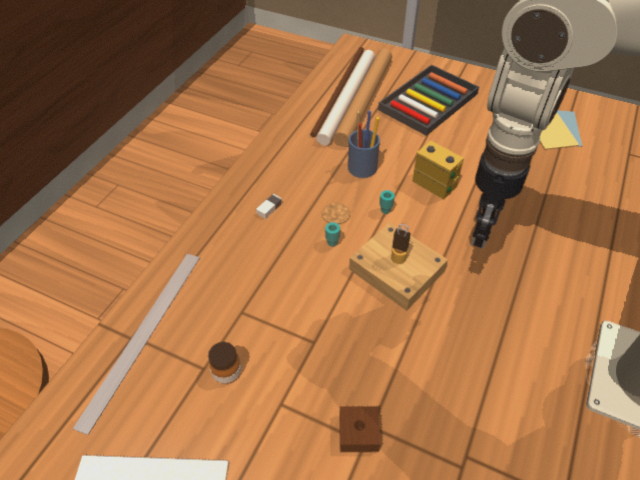

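The picture shows the post upright in the bushing at (400,245), with the head top at about 119.6 mm (120 is fully down). The tins are stacked at (437,168), and the mug, ink jar and eraser haven't moved.

```bash
python3 - <<'E'
from h import *
t=dict(np.load("top16.npz"));t0=dict(np.load("top0.npz"));P=cloud(t)
m=(np.hypot(P[...,0]-.505,P[...,1]+.321)<.06)&(abs(P[...,2]-.092)<.002);q=P[m]
print("tin top cam",np.median(q[:,2]),cv2.minAreaRect((q[:,:2]*1000).astype(np.float32)))
m=(np.hypot(P[...,0]-.4957,P[...,1]+.0452)<.02)&(abs(P[...,2]-.12)<.004);q=P[m]
print("post",m.sum(),np.median(q[:,2]),cv2.minAreaRect((q[:,:2]*1000).astype(np.float32)))
from workcell import bot
print(bot.job_done())
E
```

```text
tin top cam 0.09186246298259082 ((504.3944091796875, -321.6775817871094), (55.0145149230957, 90.53864288330078), 73.64692687988281)
post 77 0.11933164982902522 ((495.4344482421875, -44.733306884765625), (14.591948509216309, 29.024532318115234), 89.39617156982422)
the job is handed in; nothing more can be done
None
```

All three steps are done and the job was handed in at about 32 s of the 72 s allowed. No verdict was reported.

- **Tin:** I moved it level onto the matching tin and released it. The top camera puts its lid at z = 91.9 mm (92 when fully locked), within about 1 mm and 1° of where the matching tin's lid was measured at the start.
- **Bushing:** I pressed the brass one in until it hit a hard stop, with the force rising to about 20 N and no further travel. Its rim then measured about 70 mm, which means flush on the wood to roughly 0.5 mm.
- **Post:** I lowered it until the collar touched the bushing and released it. The head top measured 119.3 to 119.6 mm (120 when fully down), within about 1 mm of the bore axis, and it looks upright in the picture.

In the last pictures the mug, ink jar and eraser stand where they were, and the arm is clear of everything.

**Disagreements:** the side and top cameras differed by about 1 to 3 mm in position, so I used their average. The side camera's rectangle for the locked tin came out about 3 mm off in y and 2° off in angle, probably because it includes points from the tin's side faces. Its lid height and the picture both showed the tins flush.

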